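Pin a shelf bracket to the bench rail with a thumbscrew

TASK

Set the long shelf bracket, the one with the big round hole in its foot, flat and lengthwise on top of the bench rail so that its hole lies over the rail's big hole, and let go of it. Then take the round-headed thumbscrew from the rack and put it down through both holes until its collar sits on the bracket. Leave the short bracket, which has no big hole, where it lies.

Things in the scene. Friction and masses are not known exactly. Their poses are not given: they have to be found in the camera images.
- rail: Fixed brushed-metal rail on the bench, mm: 300 long (y axis, across the robot's view) x 75 wide (x axis) x 45 high, with rows of small slots and one big round hole, 27 wide, straight down through the middle of its top to the bench. Origin: on the bench under the hole's centre; z up; the rail's top is at z = 45.
- bracket: Long dark steel bracket, loose, 0.25 kg, foot down on the bench, z up. Foot 150 (x) x 56 (y) x 6 thick, from x = +30 to -120 mm, with a round hole 27 wide. Origin: centre of this hole, underside of the foot. An upright web 10 thick (across y, at y = 0) stands on it from x = -110 to -45, its top at z = 46: grip it there, best near x = -65. May point either way along the rail.
- thumbscrew: Loose, 0.12 kg, upright in one of two holes of a fixed white rack (190 x 80 x 45 mm high) left or right of the rail. Origin: centre of the collar's underside (at start on the rack's top); z up. Collar 44 wide, z 0-5; black round knob 30 wide, z 5-37; smooth shank 12 wide to z = -34, pointed; drops in, no turning. In the other hole, 100 off, roughly along world x: a T-handled pin.
- short_bracket: Short dark steel bracket, loose, a bystander to leave where it lies. Like the long one but its foot, 110 (x) x 56 x 6 mm, from x = +25 to -85, has no big hole, and the 10 thick web stands along the middle of the foot, from x = -62 to 2, top at z = 46. Origin: underside of the foot, 30 from its middle along x.
Not all that is in view belongs to the job. Leave any green or yellow look-alike of the thumbscrew alone.

How it is judged:
On the way:
1. the long bracket lies released on the rail, lengthwise, its hole over the rail's hole (horizontal distance between bracket and rail below 0.014 m and angle between the x axis of bracket and the y axis of rail, either way round below 0.26 rad and z of bracket in the frame of rail between 0.041 and 0.049 m and angle between bracket's own z axis and vertical below 0.1 rad and contact force between bracket and the fingers below 0.2 N), for 0.2 s.
At the end, for the whole second after the job is handed in: Long bracket flat on the rail (4 mm, 6 degrees), lengthwise within 15 degrees either way, holes within 16 mm; thumbscrew upright (10 degrees) through both, within 12 mm of the rail hole's centre, collar down on the bracket (4 mm); both at rest; short bracket moved less than 50 mm (horizontal distance between bracket and rail below 0.016 m and angle between the x axis of bracket and the y axis of rail, either way round below 0.26 rad and z of bracket in the frame of rail between 0.041 and 0.049 m and angle between bracket's own z axis and vertical below 0.1 rad and horizontal distance between thumbscrew and rail below 0.012 m and z of thumbscrew in the frame of bracket between 0.002 and 0.01 m and angle between thumbscrew's own z axis and vertical below 0.17 rad and linear speed of each of thumbscrew, bracket below 0.02 m/s); the robot touches nothing.
It fails at once if the short bracket is moved by more than 50 mm (distance of short_bracket from where it was at the start of the episode above 0.05 m).
It also fails if it takes over 64 s, if anything falls off the work surface, if the arm or the gripper's body presses on something with over 40 N, if the wrist force passes 120 N, or if a joint passes its speed limit or range.

ROBOT

A 6-joint arm with a two-finger parallel gripper is mounted at the origin on the work surface. World frame = base frame: x ahead of the robot, y to its left, z up, the work surface at z = 0. Lengths are in m, angles in rad, forces in N, time in s.
With the tool pointing down it reaches from about 0.425 to 0.95 m from the base axis. Payload 3.5 kg.
Tool frame: the origin (TCP) lies midway between the tips of the shut fingers; the grasp point (between the pads) lies 19 mm behind it; z points along the fingers, y is the line along which they close (so a half turn about z gives the same grasp; the last joint's range is limited). The gripper opens to 85 mm and grips with 20 to 120 N. Pads are 22 mm wide; open, the fingers measure 114 mm over their backs; the gripper's body (76 mm by 85 mm) begins 54 mm behind the grasp point. The pads swing forward as they close: fully open they stand 13 mm farther back than shut.
Start: joints at [-1.322, 0.286, 1.577, -0, 1.279, -0.15], TCP at [0.262, -0.622, 0.231] pointing down, gripper open.
Joint ranges: [-2.77, 2.77], [-0.9, 2.22], [0.21, 2.48], [-1.53, 4.67], [0.24, 2.81], [-2.84, 2.84]. Speed limits (rad/s): [2.79, 2.79, 3.14, 3.14, 3.14, 3.14].

INTERFACE

Orientations are given as a unit quaternion [x, y, z, w].
In Python, from plant import ctrl gives the robot as it stands. The module is installed in compiled form; this text tells all that it offers.
- The arm moves only by the shell command python3 -m inch 'ROWS' [FORCE]. ROWS is JSON, a list of rows, each a list of 5 numbers: the closure, from 0 (fully open) to 1 (shut), then the shift along the tool's x, y, z in m, then the turn about the tool's z in degrees. A call has 1 to 5 rows; each row is the pose to reach, as a shift and turn from the pose commanded when the call began, along the tool's axes at that moment; what a row does not reach only later rows make up. A row lasts 1/12 s, in which the tool goes at most 41.7 mm and 7.16 degrees, less where a joint would pass 70% of its speed; a pose out of reach is approached as far as the arm can. A call with a gripper value outside its range is refused whole. The fingers move at their own pace and stop on an object; FORCE is the grip in N (left out, the last holds). Time passes only in rows, so rows that repeat a pose let the fingers close. It gives the time, the measured TCP pose, the force, the opening and the grip force at its end, in the units of the state.
- ctrl.get_state(): the state, without advancing time (a new reading comes with each control period).
- ctrl.read_camera(name): name is "scene" or "top" or "wrist"; returns a dict with "pixels" (384x512x3 uint8, red, green, blue), "depth" (384x512 float32, m along the optical axis (not along the pixel's ray), 0 where there is no reading), "fx", "fy", "cx", "cy" (pixels), "D" ([k1, k2, p1, p2, k3] as OpenCV has them; the pictures are not rectified), "xyz" and "rotation" of the camera in the world; the wrist camera has in their place "mount" (4x4, takes a point from camera to tool coordinates, whose origin is the TCP and whose axes are the flange's). Camera axes: x right, y down, z forward; pixel columns grow to the right and rows downward; lengths in m; the calibration is good to about 2 mm. A picture is of the moment at which its call begins: read the wrist's pose just before it.
- ctrl.sign_off(): hands the job in; it is judged then, once.
Trained networks look in a picture, given as the dict that the camera call returned (one of the last four; its "shot" number tells which), for a name from the list of things; names that differ only in an ending like _2 or _b are one class to them, and where a whole thing is asked for, a point or a joint stands for the part that bears it (a point fixed in the world has none). Each returns a list of dicts, best first, with "score" (0 to 1); they miss things now and then, are a little off and sometimes report something else, mostly with a low value. They report only what shows in the picture. A call takes as long as a camera call. They do not tell look-alikes from the thing itself.
- ctrl.spot_in(query, picture): "at" ([column, row] in pixels, amid what is visible of it).
- ctrl.tip_of(query, picture): "at" ([column, row] in pixels: a listed point, or the origin of a listed thing).
The state is a dict: "time": time; "qpos": joint angles; "dq": joint speeds; "joint_efforts": joint torques, N m; "eef_pos": TCP position; "tcp_rot": TCP orientation; "contact_force": force on the tool from outside, world axes, zero at the start; "wrist_torque": the same for the moment, N m; "opening": opening from 0.0 (shut) to 1.0 (fully open); "finger_force": force on a finger pad.
Only numpy, scipy, OpenCV 4.12 (cv2) and the standard library are available. Lean on these libraries where they do the work, as an engineer would, in place of code of your own. Each camera call takes 0.05 s, during which the arm holds its last target. There are 200 camera calls.

## Working session

There is one attempt and no reset: what is moved stays moved. The work goes in short steps, Python scripts to look and compute and a shell command to move; the robot and the scene stay as the last step left them, time stands still between calls to the robot, and variables do not carry over. Pictures are saved under pics/ and viewed, at most 10 in all, crops included, and the job is handed in when it is done.

```bash
mkdir -p pics; cat > h.py <<'E'
import numpy as np, cv2, json
from plant import ctrl
from scipy.spatial.transform import Rotation as R
def campose(c, st=None):
    if 'mount' in c:
        T=np.eye(4);T[:3,:3]=R.from_quat(st['tcp_rot']).as_matrix();T[:3,3]=st['eef_pos'];T=T@np.array(c['mount']);return T[:3,:3],T[:3,3]
    r=np.array(c['rotation'],float)
    if r.shape!=(3,3): r=R.from_quat(r.ravel()).as_matrix()
    return r,np.array(c['xyz'])
def ray(c,uv,st=None):
    K=np.array([[c['fx'],0,c['cx']],[0,c['fy'],c['cy']],[0,0,1.]])
    p=cv2.undistortPoints(np.array(uv,float).reshape(-1,1,2),K,np.array(c['D'],float)).reshape(-1,2)
    r,t=campose(c,st); return np.c_[p,np.ones(len(p))],r,t
def atz(c,uv,z,st=None):
    d,r,t=ray(c,uv,st); d=d@r.T; return t+d*((z-t[2])/d[:,2])[:,None]
def cloud(c,st=None):
    v,u=np.mgrid[0:384,0:512]; d,r,t=ray(c,np.c_[u.ravel(),v.ravel()],st)
    D=c['depth'].ravel(); P=(d*D[:,None])@r.T+t; P[D==0]=np.nan; return P.reshape(384,512,3)
def save(c,n): cv2.imwrite('pics/'+n,c['pixels'][:,:,::-1])
E
python3 - <<'E'
from h import *
ims=[]
for n in ("top","scene"):
    c=ctrl.read_camera(n); ims.append(c['pixels']); P=cloud(c)
    if n=='top': np.savez('top.npz',P=P,px=c['pixels'])
    print(n,c['xyz'],np.round(campose(c)[0],2).tolist(),c['fx'])
    for q in ("rail","bracket","thumbscrew","short_bracket"):
        for f in (ctrl.spot_in,ctrl.tip_of):
            for r in f(q,c)[:3]:
                u,v=np.round(r['at']).astype(int)
                p=P[v,u] if 0<=u<512 and 0<=v<384 else None
                print(q,f.__name__,round(r['score'],2),np.round(r['at']),np.round(p,3) if p is not None else '')
cv2.imwrite('pics/a.png',cv2.resize(ims[0],(800,600))[:,:,::-1])
cv2.imwrite('pics/b.png',ims[1][:,:,::-1])
E
```

```text
top [ 0.46907541 -0.00293401  1.17384643] [[0.01, -1.0, 0.1], [-1.0, -0.01, -0.01], [0.01, -0.1, -1.0]] 437.91706394656984
rail call 0.89 [238. 237.] [0.459 0.035 0.046]
rail call 0.92 [245. 243.] [ 0.443  0.018 -0.004]
rail call 0.54 [291. 155.] [ 0.673 -0.101  0.046]
bracket call 0.79 [192. 161.] [ 0.663  0.164 -0.002]
thumbscrew call 0.74 [346. 152.] [ 0.678 -0.24   0.072]
thumbscrew call 0.72 [336. 188.] [ 0.585 -0.214  0.07 ]
thumbscrew call 0.47 [382. 198.] [ 0.559 -0.329  0.081]
thumbscrew call 0.58 [336. 190.] [ 0.579 -0.213  0.074]
thumbscrew call 0.46 [379. 200.] [ 0.554 -0.321  0.082]
short_bracket call 0.83 [289. 145.] [ 0.699 -0.096  0.048]
short_bracket call 0.55 [294. 159.] [ 0.67  -0.113  0.003]
short_bracket call 0.32 [380. 198.] [ 0.559 -0.323  0.082]
scene [ 1.14692144 -0.68277934  0.77217566] [[0.74, 0.43, -0.52], [0.67, -0.45, 0.59], [0.02, -0.78, -0.62]] 425.68277148706244
rail call 0.62 [233. 181.] [ 0.468 -0.015  0.042]
rail call 0.83 [236. 184.] [ 0.483 -0.017  0.04 ]
bracket call 0.66 [343. 197.] [0.717 0.174 0.012]
bracket call 0.74 [272. 245.] [ 0.692 -0.105  0.011]
bracket call 0.63 [324. 193.] [ 0.658  0.168 -0.003]
thumbscrew call 0.81 [164. 254.] [ 0.574 -0.338  0.074]
thumbscrew call 0.8 [236. 264.] [ 0.7   -0.239  0.059]
thumbscrew call 0.73 [210. 236.] [ 0.599 -0.223  0.065]
thumbscrew call 0.88 [235. 268.] [ 0.7   -0.242  0.048]
thumbscrew call 0.75 [211. 240.] [ 0.601 -0.222  0.052]
thumbscrew call 0.61 [163. 258.] [ 0.572 -0.34   0.061]
short_bracket call 0.75 [281. 249.] [ 0.715 -0.098  0.009]
short_bracket call 0.96 [268. 246.] [ 0.681 -0.107  0.002]
```

View pics/a.png

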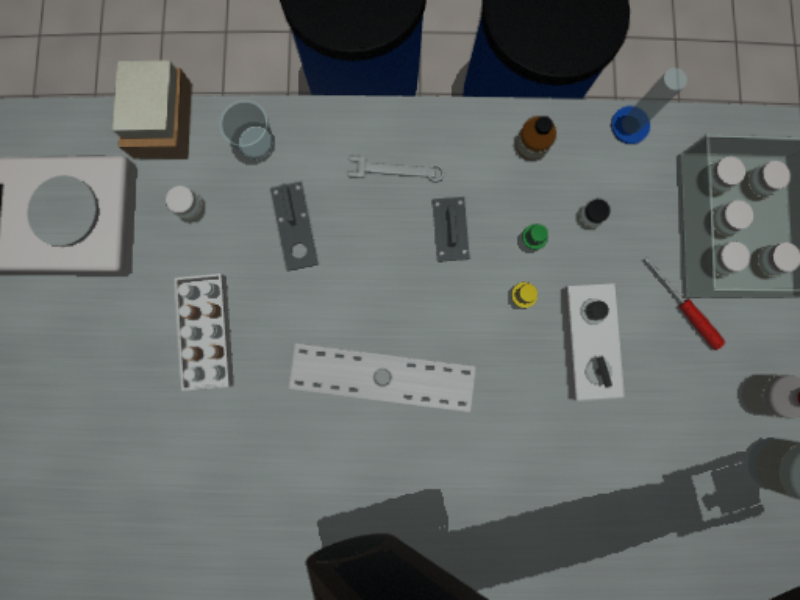

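View pics/b.png

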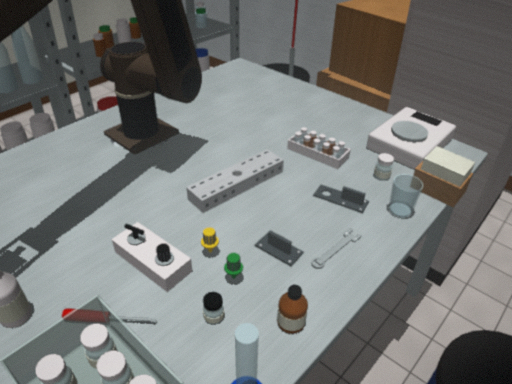

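The top view shows the rail with its hole at about (244,241) in raw pixels. The long bracket is at left, with its hole at (191,161) and its web farther from the robot. The short bracket is at (289,146). The rack at right holds the black-knobbed thumbscrew (382,198) and, nearer the robot, the T-pin. Green and yellow look-alikes stand between the rack and the short bracket.

```bash
cat > m.py <<'E'
from h import *
c=ctrl.read_camera("top");P=cloud(c);g=c['pixels'].max(2).astype(int)
def rect(m,u,v,z):
    n,l=cv2.connectedComponents(m.astype(np.uint8)); k=l[v,u]
    ys,xs=np.nonzero(l==k); W=atz(c,np.c_[xs,ys],z)[:,:2]
    (x,y),(w,h),a=cv2.minAreaRect((W*1000).astype(np.float32)); print(len(xs),'ctr',x,y,'size',w,h,'ang',a)
box=lambda u0,u1,v0,v1:np.pad(np.ones((v1-v0,u1-u0),bool),((v0,384-v1),(u0,512-u1)))
Z=P[...,2]
rect((Z>.036)&(Z<.054)&box(175,310,210,270),210,235,.045)
d=g<95
print(g[160:163,160:225:4],g[140,195])
for n,b,(u,v) in (("long",box(165,210,110,178),(185,150)),("short",box(270,305,120,172),(281,150))):
    print(n);rect((g<g[v,u]+25)&b,u,v,.006)
for q,z in(("rail",.045),("bracket",.006)):
    for r in ctrl.tip_of(q,c)[:1]:print(q,r['at'],atz(c,[r['at']],z))
m=(Z>.06)&box(365,400,180,215); print('knob',np.nanmedian(P[m],0))
# fine holes
for n,(u,v),z in (("railhole",(244,241),.045),("brhole",(191,160),.006)):
    s=c['pixels'][v-12:v+13,u-12:u+13].max(2); s=cv2.resize(s,None,fx=8,fy=8,interpolation=cv2.INTER_CUBIC); 
    cv2.imwrite(f'pics/{n}.png',s)
    print(n,atz(c,[(u,v)],z))
m=(Z>.036)&(Z<.06)&box(178,195,110,160);print('web',np.nanmin(P[m],0),np.nanmax(P[m],0),m.sum())
ys,xs=np.nonzero(m);W=P[m][:,:2]*1000;print(cv2.minAreaRect(W.astype(np.float32)))
a=cv2.imread('pics/railhole.png');b=cv2.imread('pics/brhole.png');cv2.imwrite('pics/h.png',np.hstack([a,b]))
E
python3 m.py
python3 - <<'E'
from h import *
s=ctrl.get_state();print(R.from_quat(s['tcp_rot']).as_matrix().round(3),s['eef_pos'],s['time'])
c=ctrl.read_camera('wrist');print(np.round(c['mount'],3),c['fx'])
E
```

```text
3348 ctr 448.300048828125 19.473175048828125 size 300.6981506347656 75.33636474609375 ang 83.15001678466797
[[127 128 125 128 128 113  71 127 127  97  72 127 127 126 126 127 127]
 [128 127 128 128 126 113  70 127 128  86  72 128 127 127 127 127 128]
 [127 126 126 126 126 118  71 126 126  82  72 128 127 127 127 128 128]] 70
long
1031 ctr 708.1292114257812 175.1640167236328 size 152.11798095703125 55.60530090332031 ang 12.699530601501465
short
830 ctr 704.2814331054688 -96.361572265625 size 111.2857894897461 57.587215423583984 ang 4.664401531219482
rail [243.4, 241.9] [[0.44670253 0.02104005 0.045     ]]
bracket [189.9, 160.7] [[0.66269075 0.16850537 0.006     ]]
knob [ 0.55899632 -0.32958304  0.08119554]
railhole [[0.44901172 0.01952243 0.045     ]]
brhole [[0.66462333 0.16556877 0.006     ]]
web [0.70877061 0.17131272 0.03667744] [0.77358538 0.1919935  0.051013  ] 101
((741.2634887695312, 181.65626525878906), (65.35543823242188, 10.233135223388672), 13.000020027160645)
[[ 0.922  0.388  0.   ]
 [ 0.388 -0.922 -0.   ]
 [ 0.     0.    -1.   ]] [ 0.26214525 -0.62201958  0.23132255] 1.05
[[-0.001 -0.959 -0.282  0.072]
 [ 1.    -0.001  0.001  0.002]
 [-0.001 -0.282  0.959 -0.142]
 [ 0.     0.     0.     1.   ]] 289.4617240490352
```

View pics/h.png

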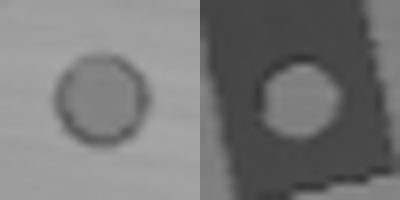

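The two hole positions agree with the fitted outlines. I'll swing over to above the bracket web.

```bash
cat > to.py <<'E'
import sys
from h import *
def to(x,y,z,yaw):
    s=ctrl.get_state();M=R.from_quat(s['tcp_rot']).as_matrix()
    cy=np.degrees(np.arctan2(M[1,0],M[0,0])); t=-((yaw-cy+180)%360-180)
    print('t',round(s['time'],2),'tcp',np.round(s['eef_pos'],4),'yaw',round(cy,2),'q',np.round(s['qpos'],2),'tiltz',np.round(M[:,2],3),'f',np.round(s['contact_force'],1),'open',round(s['opening'],3),'ff',s['finger_force'])
    print('shift',np.round(M.T@(np.array([x,y,z])-s['eef_pos']),4),'turn',round(t,2))
if __name__=='__main__': to(*map(float,sys.argv[1:]))
E
r='python3 -m inch'
python3 -m inch '[[0,0.164,-0.124,0,0],[0,0.164,-0.124,0,0],[0,0.164,-0.124,0,0],[0,0.164,-0.124,0,0],[0,0.164,-0.124,0,0]]' 60
python3 -m inch '[[0,0.164,-0.124,0,0],[0,0.164,-0.124,0,0],[0,0.164,-0.124,0,0],[0,0.164,-0.124,0,0],[0,0.164,-0.124,0,0]]'
python3 -m inch '[[0,0.164,-0.124,0,0],[0,0.164,-0.124,0,0],[0,0.164,-0.124,0,0],[0,0.164,-0.124,0,0],[0,0.164,-0.124,0,0]]'
python3 -m inch '[[0,0.164,-0.124,0,0],[0,0.164,-0.124,0,0],[0,0.164,-0.124,0,0],[0,0.164,-0.124,0,0],[0,0.164,-0.124,0,0]]'
python3 -m inch '[[0,0.08,-0.06,0,5],[0,0.08,-0.06,0,10],[0,0.08,-0.06,0,10],[0,0.08,-0.06,0,10],[0,0.08,-0.06,0,10]]'
python3 to.py 0.7278 0.1799 0.16 12.8
```

```text
time: 1.52
eef_pos: [0.3658, -0.4421, 0.2314]
tcp_rot: [0.98, 0.198, 0.0, 0.0]
contact_force: [0.6, -0.4, 0.6]
opening: 1.002
finger_force: 0.0
time: 1.93
eef_pos: [0.4689, -0.264, 0.2317]
tcp_rot: [0.98, 0.198, 0.0, 0.0]
contact_force: [-0.1, -0.9, 0.9]
opening: 0.998
finger_force: 0.0
time: 2.35
eef_pos: [0.5719, -0.0859, 0.2317]
tcp_rot: [0.98, 0.198, 0.0, 0.0]
contact_force: [-0.1, -0.4, 0.2]
opening: 1.001
finger_force: 0.0
time: 2.77
eef_pos: [0.6749, 0.0921, 0.2315]
tcp_rot: [0.98, 0.198, 0.0, 0.0]
contact_force: [1.3, 0.1, 0.1]
opening: 1.006
finger_force: 0.0
time: 3.18
eef_pos: [0.7244, 0.1771, 0.2307]
tcp_rot: [0.994, 0.113, -0.0, 0.0]
contact_force: [0.5, -0.6, -0.1]
opening: 0.998
finger_force: 0.0
t 3.18 tcp [0.7244 0.1771 0.2307] yaw 12.97 q [ 0.1   0.44  1.38 -0.    1.32  1.45] tiltz [-0.001 -0.001 -1.   ] f [ 0.5 -0.6 -0.1] open 0.998 ff 0.0
shift [ 0.004  -0.002   0.0707] turn 0.17
```

```bash
cat > w.py <<'E'
from h import *
st=ctrl.get_state();c=ctrl.read_camera('wrist');P=cloud(c,st);Z=P[...,2]
d=np.hypot(P[...,0]-.735,P[...,1]-.18)
m=(Z>.037)&(Z<.055)&(d<.06)
print(m.sum(),np.nanmedian(Z[m]),cv2.minAreaRect((P[m][:,:2]*1000).astype(np.float32)),P[m].min(0),P[m].max(0))
g=c['pixels'].max(2); m2=(g<95)&(Z<.02)&(d<.12)
print(m2.sum(),np.nanmedian(Z[m2]),cv2.minAreaRect((P[m2][:,:2]*1000).astype(np.float32)))
print(st['time'],[(r['score'],r['at'],atz(c,[r['at']],.006,st).round(4)) for r in ctrl.tip_of('bracket',c)])
save(c,'w1.png')
E
python3 w.py
```

```text
458 0.045313610211625 ((741.7318725585938, 181.41058349609375), (64.5208969116211, 9.003331184387207), 12.656601905822754) [0.71001039 0.17098732 0.04147195] [0.77377676 0.1928241  0.04736772]
3826 0.00516928836644498 ((694.2442016601562, 180.03964233398438), (91.61151123046875, 158.6493682861328), 85.39921569824219)
3.1833 [(0.6, [252.0, 205.6], array([[0.6696, 0.1665, 0.006 ]]))]
```

View pics/w1.png

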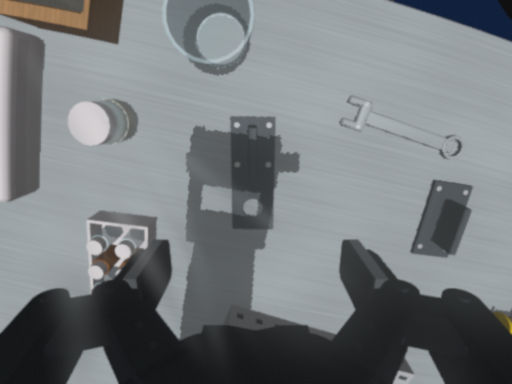

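The wrist view shows the long bracket below, with its web upright at about (252,150) and its hole at (252,207). Both lie clear of the beaker and jars. Next I descend and grip.

```bash
python3 -m inch '[[0,0.005,-0.001,0.04,0],[0,0.005,-0.001,0.08,0],[0,0.005,-0.001,0.12,0],[0,0.005,-0.001,0.16,0],[0,0.005,-0.001,0.19,0]]' 80 | sed -n 1,2p
python3 -m inch '[[0,0,0,0.015,0],[0,0,0,0.029,0],[0.5,0,0,0.029,0],[1,0,0,0.029,0],[1,0,0,0.029,0]]' 80
python3 -m inch '[[1,0,0,0,0],[1,0,0,0,0],[1,0,0,0,0],[1,0,0,0,0],[1,0,0,0,0]]' 80
python3 to.py 0.729 0.179 0.012 12.7
```

```text
time: 3.7
eef_pos: [0.727, 0.176, 0.0378]
time: 4.12
eef_pos: [0.7313, 0.1782, 0.0156]
tcp_rot: [0.994, 0.112, 0.003, 0.0]
contact_force: [0.3, -0.2, 0.7]
opening: 0.605
finger_force: 0.0
time: 4.53
eef_pos: [0.7303, 0.1787, 0.0143]
tcp_rot: [0.994, 0.112, 0.001, -0.0]
contact_force: [-0.5, 0.7, 5.0]
opening: 0.105
finger_force: 79.6
t 4.53 tcp [0.7303 0.1787 0.0143] yaw 12.86 q [0.11 0.66 1.48 0.   1.   1.45] tiltz [ 0.003  0.001 -1.   ] f [-0.5  0.7  5. ] open 0.105 ff 79.62094902992249
shift [-0.0012 -0.0006  0.0023] turn 0.16
```

```bash
python3 -m inch '[[1,0,0,-0.02,0],[1,0,0,-0.05,0],[1,0,0,-0.08,0],[1,0,0,-0.11,0],[1,0,0,-0.12,0]]' | tail -3
python3 -m inch '[[1,-0.03,0.003,0,-7],[1,-0.06,0.006,0,-14],[1,-0.09,0.009,0,-21],[1,-0.12,0.012,0,-28],[1,-0.15,0.015,0,-35]]' | tail -3
python3 to.py 0.4562 0.0855 0.12 83.15
```

```text
contact_force: [1.4, 0.6, -0.3]
opening: 0.107
finger_force: 78.5
contact_force: [-0.4, -0.3, -2.4]
opening: 0.102
finger_force: 78.5
t 5.37 tcp [0.5835 0.1297 0.1299] yaw 48.21 q [ 0.05  0.22  1.85 -0.    1.07  0.78] tiltz [-0.004 -0.    -1.   ] f [-0.4 -0.3 -2.4] open 0.102 ff 78.51146936416626
shift [-0.1178 -0.0654  0.0104] turn -34.94
```

```bash
python3 -m inch '[[1,-0.024,-0.013,0,-7],[1,-0.048,-0.026,0,-14],[1,-0.072,-0.039,0,-21],[1,-0.096,-0.052,0,-28],[1,-0.118,-0.065,0,-35]]' | tail -3
python3 -m inch '[[1,0,0,0,0],[1,0,0,0,0]]' | tail -3
python3 - <<'E'
from h import *
from to import to
to(.4562,.0855,.0645,83.15)
c=ctrl.read_camera('top');P=cloud(c);g=c['pixels'].max(2)
z=float(ctrl.get_state()['eef_pos'][2])-.0143+.006
for r in ctrl.tip_of('bracket',c)[:2]: print(r['score'],r['at'],atz(c,[r['at']],z))
m=(abs(P[...,2]-z)<.012)&(np.hypot(P[...,0]-.455,P[...,1]-.06)<.12)&(g<95)
print(z,m.sum(),np.nanmedian(P[m],0),cv2.minAreaRect((P[m][:,:2]*1000).astype(np.float32)))
s=ctrl.get_state();w=ctrl.read_camera('wrist');
cv2.imwrite('pics/c.png',np.vstack([cv2.resize(c['pixels'][190:290,170:320],(600,400))[:300],cv2.resize(w['pixels'],(400,300))[:,:, :].repeat(1,1) if 0 else np.pad(cv2.resize(w['pixels'],(400,300)),((0,0),(0,200),(0,0)))])[:,:,::-1])
E
```

```text
contact_force: [-0.6, -1.3, -2.2]
opening: 0.105
finger_force: 78.5
contact_force: [0.7, 0.5, -1.6]
opening: 0.1
finger_force: 78.5
t 5.95 tcp [0.4569 0.0863 0.1307] yaw 82.74 q [-0.03 -0.07  2.16  0.    1.05  0.09] tiltz [-0.002  0.    -1.   ] f [ 0.7  0.5 -1.6] open 0.1 ff 78.50022554397583
shift [-0.0008 -0.0005  0.0662] turn -0.41
0.87 [243.5, 241.2] [[0.44991818 0.01915491 0.12323422]]
0.12323422207653648 331 [0.44814997 0.00856946 0.12257212] ((447.72076416015625, 14.828914642333984), (47.350677490234375, 53.2610969543457), 82.77095794677734)
```

View pics/c.png

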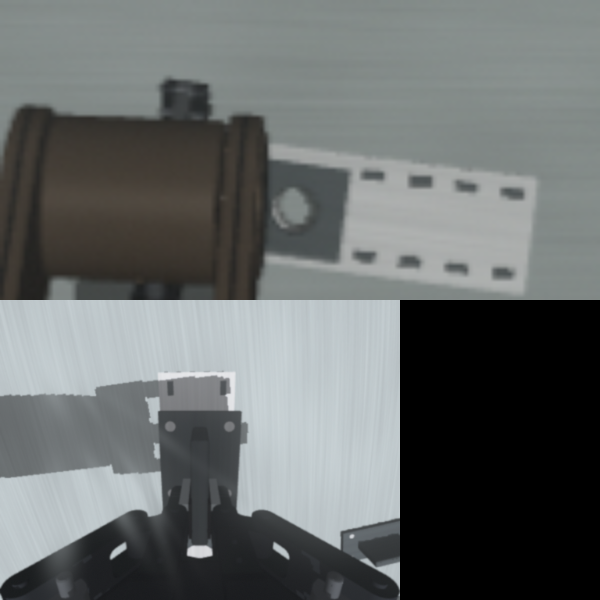

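The held bracket is over the rail: its hole is at (0.450, 0.019) and the rail's is at (0.448, 0.0195). I'll lower it next.

```bash
python3 -m inch '[[1,-0.001,0.001,0.02,0],[1,-0.001,0.001,0.04,0],[1,-0.001,0.001,0.055,0],[1,-0.001,0.001,0.065,0],[1,-0.001,0.001,0.069,0]]' | sed -n '1,2p;4p'
python3 -m inch '[[1,0,0,0.001,0],[1,0,0,0.002,0],[1,0,0,0.003,0]]' | sed -n '1,2p;4p'
```

```text
time: 6.52
eef_pos: [0.4593, 0.0854, 0.0615]
contact_force: [-0.4, 0.2, -1.3]
time: 6.77
eef_pos: [0.4608, 0.0853, 0.0613]
contact_force: [-0.6, 0.5, -2.0]
```

```bash
python3 -m inch '[[1,0,0,0,0],[1,0,0,0,0]]' | sed -n '1,2p;4p'; python3 to.py .4562 .0855 .059 83.15
```

```text
time: 6.93
eef_pos: [0.4603, 0.0853, 0.0611]
contact_force: [-0.2, 0.1, -2.2]
t 6.93 tcp [0.4603 0.0853 0.0611] yaw 82.85 q [-0.03  0.05  2.19 -0.    0.9   0.09] tiltz [ 0.002 -0.    -1.   ] f [-0.2  0.1 -2.2] open 0.105 ff 78.42794179916382
shift [-0.0003 -0.0041  0.0021] turn -0.3
```

```bash
python3 -m inch '[[1,0,-0.002,0,0],[1,0,-0.004,0.001,0],[1,0,-0.004,0.002,0],[1,0,-0.004,0.003,0],[1,0,-0.004,0.003,0]]' | sed -n '1,2p;4p'; python3 to.py .4562 .0855 .059 83.15
```

```text
time: 7.35
eef_pos: [0.4557, 0.0858, 0.0593]
contact_force: [-6.4, -1.0, 10.7]
t 7.35 tcp [0.4557 0.0858 0.0593] yaw 82.86 q [-0.03  0.04  2.2  -0.    0.9   0.09] tiltz [-0.002 -0.    -1.   ] f [-6.4 -1.  10.7] open 0.106 ff 80.54083585739136
shift [-0.0003  0.0005  0.0003] turn -0.29
```

```bash
python3 -m inch '[[0.7,0,0,0,0],[0.5,0,0,0,0],[0.2,0,0,0,0],[0,0,0,0,0],[0,0,0,0,0]]' | sed -n '1,2p;4,5p'
python3 -m inch '[[0,0,0,-0.02,0],[0,0,0,-0.05,0],[0,0,0,-0.09,0],[0,0,0,-0.13,0],[0,0,0,-0.16,0]]' | sed -n '1,2p;4,5p'
python3 to.py .559 -.33 .2 83.15
```

```text
time: 7.77
eef_pos: [0.4557, 0.0858, 0.0572]
contact_force: [-0.4, -0.1, -0.3]
opening: 0.807
time: 8.18
eef_pos: [0.4564, 0.0858, 0.2206]
contact_force: [0.4, -0.3, -0.1]
opening: 1.0
t 8.18 tcp [0.4564 0.0858 0.2206] yaw 82.85 q [-0.03 -0.19  2.09  0.    1.24  0.09] tiltz [ 0.003 -0.    -1.   ] f [ 0.4 -0.3 -0.1] open 1.0 ff 0.0
shift [-0.3998  0.1535  0.021 ] turn -0.3
```

```bash
python3 -m inch '[[0,-0.038,0.015,0,0],[0,-0.076,0.03,0,0],[0,-0.114,0.044,0,0],[0,-0.152,0.059,0,0],[0,-0.19,0.073,0,0]]' | sed -n '1,2p'
python3 -m inch '[[0,-0.038,0.015,0,7],[0,-0.076,0.03,0,14],[0,-0.114,0.044,0,21],[0,-0.152,0.059,0,28],[0,-0.19,0.073,0,35]]' | sed -n '1,2p'
python3 -m inch '[[0,0,0,0,7],[0,0,0,0,14],[0,0,0,0,21],[0,0,0,0,28],[0,0,0,0,35]]' | sed -n '1,2p'
python3 -m inch '[[0,0,0,0,7],[0,0,0,0,13],[0,0,0,0,13],[0,0,0,0,13]]' | sed -n '1,2p'
python3 - <<'E'
from h import *
from to import to
to(.559,-.33,.2,0)
st=ctrl.get_state();c=ctrl.read_camera('wrist');P=cloud(c,st);save(c,'w2.png')
m=(P[...,2]>.074)&(P[...,2]<.092)&(np.hypot(P[...,0]-.559,P[...,1]+.328)<.03)
print(m.sum(),np.nanmedian(P[m],0),P[m].min(0),P[m].max(0))
if m.sum()>5: print(cv2.minEnclosingCircle((P[m][:,:2]*1000).astype(np.float32)))
for r in ctrl.tip_of('thumbscrew',c)[:4]: print(r['score'],r['at'],atz(c,[r['at']],.045,st).round(4))
t=ctrl.read_camera('top')
for r in ctrl.tip_of('bracket',t)[:2]: print('br',r['score'],r['at'],atz(t,[r['at']],.051))
cv2.imwrite('pics/d.png',np.hstack([cv2.resize(t['pixels'][190:290,170:270],(400,400)),cv2.resize(c['pixels'],(400,300))[:,:].copy() if 0 else np.pad(cv2.resize(c['pixels'],(400,300)),((0,100),(0,0),(0,0)))])[:,:,::-1])
E
```

```text
time: 8.6
eef_pos: [0.5047, -0.1136, 0.2174]
time: 9.02
eef_pos: [0.5534, -0.3115, 0.2168]
time: 9.43
eef_pos: [0.5532, -0.3096, 0.2166]
time: 9.77
eef_pos: [0.5532, -0.3094, 0.2169]
t 9.77 tcp [ 0.5532 -0.3094  0.2169] yaw 0.01 q [-0.67  0.21  1.7  -0.    1.24  0.9 ] tiltz [-0.  0. -1.] f [ 0.4  0.4 -0.5] open 1.002 ff 0.0
shift [0.0058 0.0206 0.0169] turn 0.01
732 [ 0.56208885 -0.33356112  0.08115607] [ 0.54594293 -0.34911268  0.07423878] [ 0.57690395 -0.31895744  0.08352382]
((561.4238891601562, -333.735595703125), 15.565049171447754)
0.62 [206.2, 159.9] [[ 0.5695 -0.2575  0.045 ]]
0.59 [278.4, 168.5] [[ 0.5598 -0.3369  0.045 ]]
br 0.57 [244.3, 242.2] [[0.44607648 0.01861101 0.051     ]]
```

View pics/d.png

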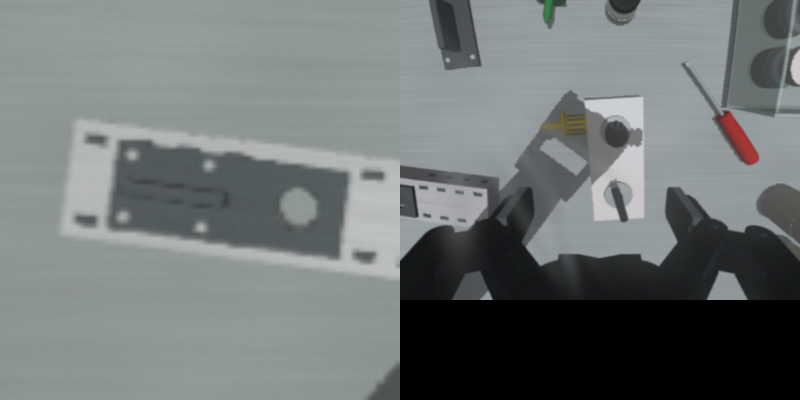

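The picture shows the bracket lying flat and lengthwise on the rail with its hole concentric with the rail's (crop 298,208). The thumbscrew knob is at (616,132) in the composite, with the T-pin well clear nearer the robot.

```bash
python3 -m inch '[[0,0.008,0.024,0.03,0],[0,0.008,0.024,0.07,0],[0,0.008,0.024,0.11,0],[0,0.008,0.024,0.14,0],[0,0.008,0.024,0.15,0]]' 40| sed -n '1,2p'
python3 -m inch '[[0,0,0,0.008,0],[0,0,0,0.016,0],[0,0,0,0.016,0]]' | sed -n '1,2p;4p'
python3 to.py .561 -.333 .051 0
```

```text
time: 10.38
eef_pos: [0.5579, -0.3309, 0.0607]
time: 10.63
eef_pos: [0.5617, -0.3338, 0.0517]
contact_force: [-0.3, -1.2, -0.5]
t 10.63 tcp [ 0.5617 -0.3338  0.0517] yaw -0.13 q [-0.69  0.43  1.74 -0.    0.97  0.88] tiltz [ 0.001 -0.001 -1.   ] f [-0.3 -1.2 -0.5] open 0.998 ff 0.0
shift [-0.0007 -0.0008  0.0007] turn -0.13
```

```bash
python3 -m inch '[[0.4,0,0,0,0],[0.8,0,0,0,0],[1,0,0,0,0],[1,0,0,0,0],[1,0,0,0,0]]' 40| sed -n '1,2p;4,6p'
python3 -m inch '[[1,0,0,0,0],[1,0,0,0,0],[1,0,0,0,0]]' | sed -n '1,2p;4,6p'
python3 to.py .561 -.333 .051 0
```

```text
time: 11.05
eef_pos: [0.5619, -0.3339, 0.0527]
contact_force: [0.0, -0.3, -0.6]
opening: 0.342
finger_force: 39.5
time: 11.3
eef_pos: [0.5619, -0.3339, 0.0526]
contact_force: [-0.3, 0.9, 6.2]
opening: 0.34
finger_force: 40.0
t 11.3 tcp [ 0.5619 -0.3339  0.0526] yaw -0.15 q [-0.69  0.43  1.74  0.    0.97  0.88] tiltz [ 0.001 -0.001 -1.   ] f [-0.3  0.9  6.2] open 0.34 ff 39.96182441711426
shift [-0.0009 -0.0009  0.0016] turn -0.15
```

```bash
python3 -m inch '[[1,0,0,-0.02,0],[1,0,0,-0.05,0],[1,0,0,-0.08,0],[1,0,0,-0.11,0],[1,0,0,-0.12,0]]' 40| sed -n '1,2p;4,6p'
python3 -m inch '[[1,-0.012,-0.036,0,0],[1,-0.024,-0.072,0,0],[1,-0.036,-0.108,0,0],[1,-0.048,-0.144,0,0],[1,-0.06,-0.18,0,0]]' | sed -n '1,2p'
python3 -m inch '[[1,-0.011,-0.035,0,-7],[1,-0.022,-0.07,0,-14],[1,-0.033,-0.105,0,-21],[1,-0.044,-0.14,0,-28],[1,-0.054,-0.173,0,-35]]' | sed -n '1,2p'
python3 -m inch '[[1,0,0,0,-7],[1,0,0,0,-14],[1,0,0,0,-21],[1,0,0,0,-28],[1,0,0,0,-35]]' | sed -n '1,2p'
python3 -m inch '[[1,0,0,0,-7],[1,0,0,0,-13],[1,0,0,0,-13],[1,0,0,0,-13]]' | sed -n '1,2p'
python3 - <<'E'
from h import *
from to import to
to(.448,.019,.12,83)
s=ctrl.get_state();w=ctrl.read_camera('wrist');t=ctrl.read_camera('scene')
cv2.imwrite('pics/e.png',np.hstack([cv2.resize(t['pixels'][80:230,170:320],(400,400)),np.pad(cv2.resize(w['pixels'],(400,300)),((0,100),(0,0),(0,0)))])[:,:,::-1])
E
```

```text
time: 11.72
eef_pos: [0.5629, -0.3348, 0.1761]
contact_force: [0.6, -0.8, 0.1]
opening: 0.338
finger_force: 39.6
time: 12.13
eef_pos: [0.4999, -0.1514, 0.1692]
time: 12.55
eef_pos: [0.4462, 0.0216, 0.1695]
time: 12.97
eef_pos: [0.4471, 0.0202, 0.1696]
time: 13.3
eef_pos: [0.4474, 0.02, 0.17]
t 13.3 tcp [0.4474 0.02   0.17  ] yaw 82.69 q [-0.18 -0.17  2.17 -0.    1.14 -0.06] tiltz [-0.002  0.    -1.   ] f [-0.1 -0.3 -1.1] open 0.339 ff 39.8517644405365
shift [-0.0009  0.0009  0.05  ] turn -0.31
```

View pics/e.png

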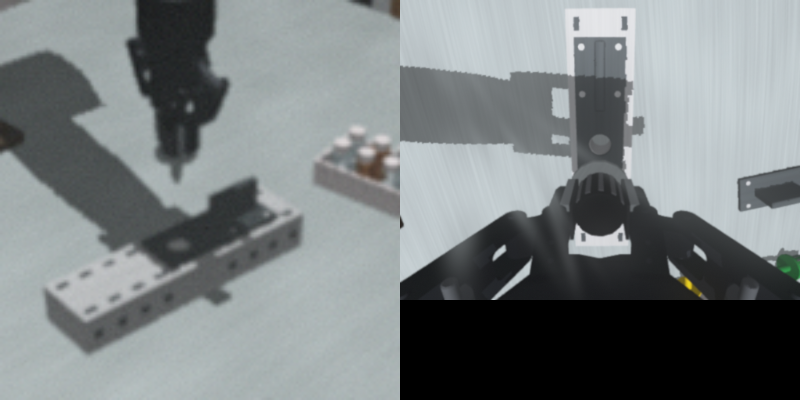

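The screw hangs upright in the gripper above the rail. The bracket hole shows at about (256,183) in raw wrist pixels, so I'll check it numerically before lowering.

```bash
python3 - <<'E'
from h import *
s=ctrl.get_state();w=ctrl.read_camera('wrist')
print(atz(w,[(256,184)],.051,s))
g=w['pixels'][165:205,236:276].max(2)
ys,xs=np.nonzero(g>115);print(len(xs),[ (r['score'],atz(w,[r['at']],.051,s).round(4)) for q in('bracket','rail') for r in ctrl.tip_of(q,w)[:1]])
print(g[::4,::4])
E
```

```text
[[0.44951623 0.01976465 0.051     ]]
8 [(0.87, array([[0.4506, 0.0221, 0.051 ]])), (0.65, array([[0.4536, 0.0293, 0.051 ]]))]
[[ 70  69  70  69  68  69  68  71  70  73]
 [ 70  70  70  70  68  69  69  70  70  73]
 [ 70  70  70  89 110 113 105  75  71  73]
 [ 71  70  92 114 114 114 114 116  76  73]
 [ 73  72  94 111 114 115 114 114  90  73]
 [ 76  75  96  96 104 111 106  99  91  73]
 [ 84  77 107  98  98 100  99  98  82  74]
 [ 90  84  86 102 100 100 100  93  70  74]
 [ 93  89  85  78  93  90  74  71  72  74]
 [ 90  91  89  86  80  76  74  74  73  74]]
```

```bash
python3 -m inch '[[1,0,0.001,0.02,0],[1,0,0.001,0.04,0],[1,0,0.001,0.06,0],[1,0,0.001,0.075,0],[1,0,0.001,0.085,0]]' | sed -n '1,2p;4,6p'
python3 -m inch '[[1,0,0,0,0],[1,0,0,0,0]]' | sed -n '1,2p;4,6p'; python3 to.py .4485 .0195 .0585 83
```

```text
time: 13.97
eef_pos: [0.4481, 0.0199, 0.0845]
contact_force: [-0.8, 0.5, -1.0]
opening: 0.339
finger_force: 39.9
time: 14.13
eef_pos: [0.4492, 0.0197, 0.0863]
contact_force: [0.9, -0.3, -0.8]
opening: 0.341
finger_force: 39.9
t 14.13 tcp [0.4492 0.0197 0.0863] yaw 82.83 q [-0.18 -0.04  2.23  0.    0.96 -0.06] tiltz [-0.001  0.    -1.   ] f [ 0.9 -0.3 -0.8] open 0.341 ff 39.8890346288681
shift [-0.0003 -0.0006  0.0278] turn -0.17
```

Shank tip is already inside the holes without contact; lower the rest.

```bash
python3 -m inch '[[1,0,-0.001,0.01,0],[1,0,-0.002,0.018,0],[1,0,-0.003,0.025,0],[1,0,-0.003,0.027,0],[1,0,-0.003,0.027,0]]' | sed -n '1,2p;4,6p'
python3 to.py .4485 .0195 .0585 83
```

```text
time: 14.55
eef_pos: [0.4458, 0.0201, 0.059]
contact_force: [0.1, -0.0, -0.3]
opening: 0.336
finger_force: 39.9
t 14.55 tcp [0.4458 0.0201 0.059 ] yaw 82.85 q [-0.18  0.    2.24 -0.    0.89 -0.06] tiltz [-0.001  0.    -1.   ] f [ 0.1 -0.  -0.3] open 0.336 ff 39.85603988170624
shift [-0.0003  0.0027  0.0005] turn -0.15
```

```bash
python3 -m inch '[[1,0,0.002,0,0],[1,0,0.002,0.001,0],[1,0,0.002,0.001,0]]' | sed -n '1,2p;4,6p'
python3 -m inch '[[0.6,0,0,0,0],[0.4,0,0,0,0],[0.2,0,0,0,0],[0,0,0,0,0],[0,0,0,0,0]]' | sed -n '1,2p;4,6p'
python3 -m inch '[[0,0,0,0,0],[0,0,0,-0.015,0],[0,0,0,-0.04,0],[0,0,0,-0.08,0],[0,0,0,-0.12,0]]' | sed -n '1,2p;4,6p'
python3 -m inch '[[0,-0.04,0,0,0],[0,-0.08,0,0,0],[0,-0.12,0,0,0],[0,-0.15,0,0,0],[0,-0.15,0,0,0]]' | sed -n '1,2p;4,6p'
python3 - <<'E'
from h import *
t=ctrl.read_camera('top');c=ctrl.read_camera('scene')
P=cloud(t);Z=P[...,2];d=np.hypot(P[...,0]-.448,P[...,1]-.0195)<.03
m=d&(Z>.078)&(Z<.1);print(m.sum(),np.median(P[m],0) if m.any() else '', P[d][:,2].max())
for q in('thumbscrew','bracket','short_bracket'):
    for r in ctrl.tip_of(q,t)[:3]:print(q,r['score'],r['at'],atz(t,[r['at']],.051 if q!='short_bracket' else .0).round(3))
cv2.imwrite('pics/f.png',np.hstack([cv2.resize(t['pixels'][110:290,165:345],(400,400)),cv2.resize(c['pixels'][120:270,170:320],(400,400))])[:,:,::-1])
E
```

```text
time: 14.8
eef_pos: [0.4488, 0.0197, 0.0586]
contact_force: [0.4, -0.6, -0.3]
opening: 0.335
finger_force: 40.1
time: 15.22
eef_pos: [0.4482, 0.0198, 0.0584]
contact_force: [0.4, 0.1, 0.6]
opening: 0.941
finger_force: 0.0
time: 15.63
eef_pos: [0.4468, 0.0201, 0.1784]
contact_force: [0.8, 0.2, 0.4]
opening: 1.002
finger_force: 0.0
time: 16.05
eef_pos: [0.4292, -0.1333, 0.1789]
contact_force: [0.9, -1.0, -0.2]
opening: 0.997
finger_force: 0.0
116 [0.44743329 0.01863042 0.0877808 ] 0.09231806290468025
thumbscrew 0.78 [342.5, 133.5] [[ 0.731 -0.237  0.051]]
thumbscrew 0.67 [245.0, 243.5] [[0.443 0.017 0.051]]
thumbscrew 0.59 [346.7, 199.6] [[ 0.557 -0.245  0.051]]
bracket 0.63 [240.6, 242.0] [[0.447 0.028 0.051]]
short_bracket 0.69 [291.9, 154.7] [[ 0.682 -0.108  0.   ]]
```

View pics/f.png

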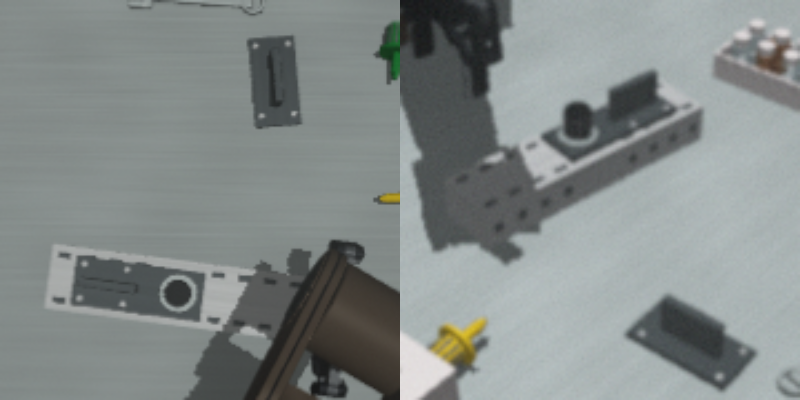

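The collar sits on the bracket: the knob top is at z = 0.088 (51 + 37 mm) and the knob is centred on the rail hole. The short bracket hasn't moved and the gripper is clear, so I'm handing in.

```bash
python3 -c "
from plant import ctrl
print(ctrl.sign_off())"
```

```text
the job is handed in; nothing more can be done
None
```

The job is handed in (no verdict came back): the long bracket lies flat on the rail with its hole over the rail's, the thumbscrew is through both with its collar on the bracket, and the short bracket is where it was; the yellow look-alike, which seemed upright at the start, was on its side by about 10 s, and I don't know why.

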